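Flip and nest the last U-channel heat sink into the packing tray

ROBOT

A 6-joint arm with a two-finger parallel gripper is mounted at the origin on the work surface. World frame = base frame: x ahead of the robot, y to its left, z up, the work surface at z = 0. Lengths are in m, angles in degrees, forces in N, time in s.
With the tool pointing down it reaches from about 0.275 to 0.825 m from the base axis. Payload 4.9 kg.
Tool frame: the origin (TCP) lies at the very end of the fingers, on their centre line; the grasp point (between the pads) lies 19 mm behind it; z points along the fingers, y is the direction in which the jaws open and shut (so a half turn about z gives the same grasp; the last joint's range is limited). The gripper opens to 85 mm and grips with 20 to 120 N. Pads are 22 mm wide; open, the fingers measure 114 mm over their backs; the gripper's body (76 mm by 85 mm) begins 54 mm behind the grasp point. The pads swing forward as they close: fully open they stand 13 mm farther back than shut.
Start: joints at [-84.179, 18.69, -11.035, 60.275, 0, 82.311], TCP at [0.129, -0.535, 0.231] pointing down, gripper open.
Joint ranges: [-152.03, 152.03], [-55.5, 102.48], [-74.3, 77.21], [-110.64, 120.58], [-84.22, 78.4], [-180, 180]. Speed limits (degrees/s): [147.25, 147.25, 180, 180, 180, 180].

INTERFACE

Orientations are given as a 3x3 rotation matrix whose columns are the frame's x, y, z axes.
In Python, from station import get_obs, optics, job gives the robot as it stands.
- The arm moves only by the shell command python3 -m jog 'ROWS' [FORCE]. ROWS is a JSON object of lists of equal length, an entry for each row: "claw": the opening, from 0 (shut) to 1 (fully open); "offset": the shift along the tool's x, y, z in mm, a list of three; "roll": the turn about the tool's z in degrees. In form: {"claw": [claw, ...], "offset": [[x, y, z], ...], "roll": [roll, ...]}. A call has 1 to 12 rows; each row is the pose to reach, as a shift and turn from the pose commanded when the call began, along the tool's axes at that moment; what a row does not reach only later rows make up. A row lasts 1/12 s, in which the tool goes at most 41.7 mm and 7.16 degrees, less where a joint would pass 70% of its speed; a pose out of reach is approached as far as the arm can. A call with a gripper value outside its range is refused whole. The fingers move at their own pace and stop on an object; FORCE is the grip in N (left out, the last holds). Time passes only in rows, so rows that repeat a pose let the fingers close. It gives the time, the measured TCP pose, the force and the opening at its end, in the units of the state.
- get_obs(): the state, without advancing time (a new reading comes with each control period).
- optics.read_camera(name): name is "side" or "top"; returns a dict with "color" (420x560x3 uint8, blue, green, red), "depth" (420x560 float32, m along the optical axis (not along the pixel's ray), 0 where there is no reading), "camera_matrix" (3x3 intrinsics, pixels), "k1" (the pictures are not rectified: a ray, as slopes to the right and down, at radius r is drawn at 1 + k1 r^2 times it, then the intrinsics apply), "rvec" (rotation vector, rad) and "tvec" (3), from world to camera coordinates, as OpenCV has them. Camera axes: x right, y down, z forward; pixel columns grow to the right and rows downward; lengths in m; the calibration is good to about 2 mm. A picture is of the moment at which its call begins.
- job.job_done(): hands the job in, once; it reports no verdict.
The state is a dict: "time": time; "joint_pos": joint angles; "qvel": joint speeds; "tau": joint torques, N m; "position": TCP position; "eef_rot": TCP orientation; "wrist_force": force on the tool from outside, world axes, zero at the start; "torque": the same for the moment, N m; "finger_gap": opening from 0.0 (shut) to 1.0 (fully open).
Only numpy, scipy, OpenCV 4.12 (cv2) and the standard library are available. Lean on these libraries where they do the work, as an engineer would, in place of code of your own. Each camera call takes 0.05 s, during which the arm holds its last target.

TASK

One aluminium U-channel lies on its side on the green bench. Turn it over so that it stands on the bench open side down and let go of it; then take it again from above and lower it (do not drop it) into the free place of the black packing tray, flipped over the two neighbouring open-up channels next to the one already nested, so that its legs hang fully home inside theirs and its ends line up with them. Let go, and leave the tray's other channels in place and the screwdriver, parts box and meter alone.

Things in the scene. Friction and masses are not known exactly. Their poses are not given: they have to be found in the camera images.
- channel: loose aluminium U-channel, 44 wide (x), 60 long (y), 40 high (z), walls 5 mm, about 85 g, ends open. Origin: centre of the web's outer face; +z points from web to open side. Starts lying on one leg, +z level and roughly away from the robot, origin 22 mm up. Open side down the origin is its top, 40 mm above what it stands on. It can be pinched over its 60 mm length on the web's end edges.
- rim (a point): point on the loose channel, middle of its open side, level with the leg tips (40 mm from its origin along its +z)
- tray: fixed black tray, any yaw; origin: centre of its underside. 211 (x) x 96 mm (y), floor 6 mm thick. Pockets at x = -62, 0, +62 mm hold lower1, lower2, lower3 with 0.8 mm play; ribs between them 16 mm wide, 10 mm over the floor; side walls at x = +-100 mm 32 mm high; end lips at y = +-31 to 41 mm 14 mm high over the bench, fingers have room above and beyond them.
- nest (a point): point on the tray (x = -31, y = 0, z = 51 mm in its frame, axes parallel) where the loose channel's origin (top of its web) belongs: length along the tray's y, either way round, its +z down, one leg on the web of lower1, the other on that of lower2. About 3 mm of room to either side across; the tips start to enter when the origin is 35 mm above this point.
- lower1: identical aluminium channel lying open side up in the tray pocket at tray x = -62 mm, loose; origin at the centre of its web's underside, z up; its leg tips are 46 mm above the bench
- lower2: the same in the middle pocket (tray x = 0)
- lower3: the same in the pocket at tray x = +62 mm
- upper: identical channel already nested open side down over lower2 and lower3 (at tray x = +31 mm); origin at the centre of its web, on top, 51 mm above the bench; its z points down
- screwdriver: screwdriver lying loose on the bench, bystander, about 200 mm long, its handle to its -x, origin underneath
- parts_box: open blue box of small compartments, bystander, 90 x 130 x 35 mm, origin at the centre of its underside
- meter: grey hand meter lying on its back, bystander, 140 (its x) x 75 x 34 mm, origin at the centre of its underside
There are look-alikes about, which are no part of the job. What is shaped like the lower1 but yellow is not meant. What is shaped like the lower2 but turquoise is not meant.

How it is judged (in metres and radians):
On the way:
1. the loose channel stands open side down on the bench, let go (height (world z) of rim below 0.004 m and height (world z) of channel between 0.037 and 0.043 m and contact force between the fingers and channel below 0.1 N and linear speed of channel below 0.02 m/s), for 0.2 s.
At the end, for the whole second after the job is handed in: Channel released, at rest, open side down: web centre within 6 mm across, 8 mm along, 3 mm in height of the nest point, parallel to the tray within 0.15 rad, level within 0.06 rad; lower channels flat in their pockets (moved under 6 mm), upper moved under 10 mm (x of channel in the frame of nest between -0.006 and 0.006 m and y of channel in the frame of nest between -0.008 and 0.008 m and z of channel in the frame of nest between -0.003 and 0.003 m and z of rim in the frame of nest below -0.036 m and angle between the y axis of channel and the y axis of tray, either way round below 0.15 rad and angle between the z axis of each of channel, lower1, lower2, lower3 and the z axis of tray, either way round below 0.06 rad and z of each of lower1, lower2, lower3 in the frame of tray below 0.009 m and distance of each of lower1, lower2, lower3 from where it was at the start of the episode below 0.006 m and distance of upper from where it was at the start of the episode below 0.01 m and linear speed of channel below 0.01 m/s and contact force between the fingers and channel below 0.1 N); the robot touches nothing.
It fails at once if the channel is dropped into the tray (faster than 0.5 m/s within 70 mm of the nest point) (distance between channel and nest below 0.07 m and linear speed of channel above 0.5 m/s).
It fails at once if the parts box is moved by more than 30 mm (distance of parts_box from where it was at the start of the episode above 0.03 m).
It fails at once if the meter is moved by more than 30 mm (distance of meter from where it was at the start of the episode above 0.03 m).
It fails at once if the screwdriver is moved by more than 30 mm (distance of screwdriver from where it was at the start of the episode above 0.03 m).
It also fails if it takes over 54 s, if anything falls off the work surface, if the arm or the gripper's body presses on something with over 40 N, if the wrist force passes 120 N, or if a joint passes its speed limit or range.

## Working session

There is one attempt and no reset: what is moved stays moved. The work goes in short steps, Python scripts to look and compute and a shell command to move; the robot and the scene stay as the last step left them, time stands still between calls to the robot, and variables do not carry over. Pictures are saved under pics/ and viewed, and the job is handed in when it is done.

```bash
ls; mkdir -p pics; python3 - <<'E'
from station import get_obs, optics
import cv2
print(get_obs())
for n in ("side","top"):
    c=optics.read_camera(n); cv2.imwrite(f"pics/{n}0.png",c["color"]); print(n,c["camera_matrix"],c["k1"],c["rvec"],c["tvec"])
E
```

```text
pics
{'time': 0.0, 'joint_pos': array([-8.41794856e+01,  1.87327772e+01, -1.10906049e+01,  6.02740941e+01,
       -1.75167705e-03,  8.23116743e+01]), 'qvel': array([ 0.00853729,  0.02662741,  0.00563926, -0.0329542 , -0.08361153,
       -0.01502958]), 'tau': array([ 1.41347158e-06, -4.43401515e+01,  2.62438327e+01,  1.54118804e-02,
       -1.99183869e-04, -7.52741698e-06]), 'position': array([ 0.1284287 , -0.53421286,  0.23050542]), 'eef_rot': array([[ 9.72333905e-01,  2.33595241e-01, -2.02945803e-04],
       [ 2.33595246e-01, -9.72332457e-01,  1.68940687e-03],
       [ 1.97306613e-04, -1.69007475e-03, -9.99998552e-01]]), 'wrist_force': array([0.14185123, 1.19484796, 0.18996533]), 'torque': array([ 0.00790976, -0.00382688,  0.03935432]), 'finger_gap': 1.0031032040210976}
side [[513.29168404   0.         281.22315718]
 [  0.         513.29168404 211.59250744]
 [  0.           0.           1.        ]] -0.06672539610945784 [ 0.29173578 -2.78200221  1.27751901] [0.54680163 0.20356513 1.070664  ]
top [[473.73904315   0.         283.53521875]
 [  0.         473.73904315 209.39098058]
 [  0.           0.           1.        ]] -0.018237576144635274 [ 2.13612651 -2.1200014   0.17794953] [-0.08085954  0.57736001  1.18236103]
```

View pics/side0.png

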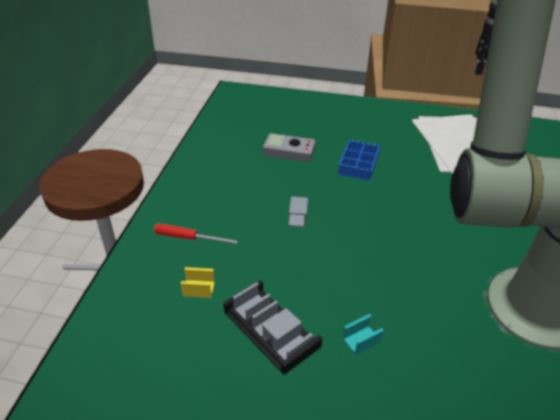

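View pics/top0.png

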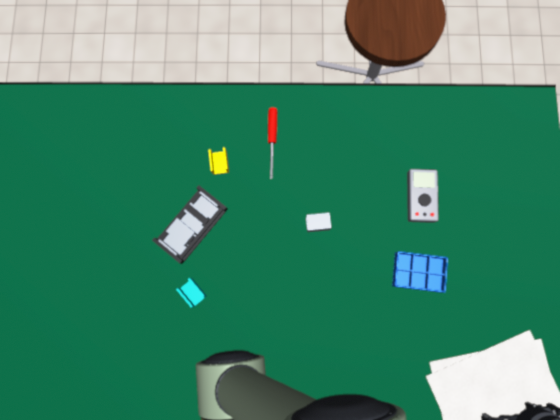

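The top view shows the loose channel near (318,222), the tray near (191,225), the parts box at (421,271), the meter at (424,195) and the screwdriver at (272,140). I'll enlarge the channel and the tray next.

```bash
cat > h.py <<'E'
import numpy as np, cv2
from station import get_obs, optics
def cam(n):
    c=optics.read_camera(n); c["R"]=cv2.Rodrigues(np.array(c["rvec"],float))[0]; c["t"]=np.array(c["tvec"],float).reshape(3); return c
def px2w(c,uv,z):
    uv=np.array(uv,float).reshape(-1,1,2)
    s=cv2.undistortPoints(uv,c["camera_matrix"],np.array([c["k1"],0,0,0,0]),criteria=(3,50,1e-9)).reshape(-1,2)
    d=np.c_[s,np.ones(len(s))]@c["R"]; o=-c["R"].T@c["t"]
    return o+d*((z-o[2])/d[:,2])[:,None]
def w2px(c,P):
    return cv2.projectPoints(np.array(P,float).reshape(-1,1,3),np.array(c["rvec"],float),np.array(c["tvec"],float),c["camera_matrix"],np.array([c["k1"],0,0,0,0]))[0].reshape(-1,2)
def crop(c,x0,y0,x1,y1,s,fn):
    im=cv2.resize(c["color"][y0:y1,x0:x1],None,fx=s,fy=s,interpolation=cv2.INTER_CUBIC)
    for k in range(x0,x1):
        if k%10==0: cv2.putText(im,str(k),(int((k-x0+.5)*s),10),0,.35,(0,0,255),1); cv2.line(im,(int((k-x0+.5)*s),12),(int((k-x0+.5)*s),18),(0,0,255),1)
    for k in range(y0,y1):
        if k%10==0: cv2.putText(im,str(k),(0,int((k-y0+.5)*s)),0,.35,(0,0,255),1); cv2.line(im,(24,int((k-y0+.5)*s)),(30,int((k-y0+.5)*s)),(0,0,255),1)
    cv2.imwrite(fn,im)
E
python3 - <<'E'
from h import *
c=cam("top"); crop(c,295,200,345,240,15,"pics/t_ch.png"); crop(c,145,180,245,270,6,"pics/t_tr.png")
s=cam("side"); crop(s,275,185,325,235,11,"pics/s_ch.png"); crop(s,210,270,330,375,5,"pics/s_tr.png")
np.set_printoptions(precision=3,suppress=True)
print("cams",-c["R"].T@c["t"],-s["R"].T@s["t"])
d=c["depth"]
for u,v in [(318,222),(191,225),(180,238),(205,204),(230,250)]:
    print(u,v,d[v,u])
for n,p in dict(box=(421,271),meter=(424,195)).items(): print(n,px2w(c,p,.03))
print(px2w(c,[(272,178),(272,108)],0.01))
E
```

```text
cams [ 0.366 -0.085  1.264] [0.416 0.776 0.843]
318 222 1.232955
191 225 1.265976
180 238 1.2185326
205 204 1.2723963
230 250 1.2594292Traceback (most recent call last):
  File "<stdin>", line 9, in <module>
  File "h.py", line 7, in px2w
    s=cv2.undistortPoints(uv,c["camera_matrix"],np.array([c["k1"],0,0,0,0]),criteria=(3,50,1e-9)).reshape(-1,2)
      ~~~~~~~~~~~~~~~~~~~^^^^^^^^^^^^^^^^^^^^^^^^^^^^^^^^^^^^^^^^^^^^^^^^^^^^^^^^^^^^^^^^^^^^^^^^
cv2.error: OpenCV(4.12.0) :-1: error: (-5:Bad argument) in function 'undistortPoints'
> Overload resolution failed:
>  - undistortPoints() got an unexpected keyword argument 'criteria'
>  - undistortPoints() got an unexpected keyword argument 'criteria'
```

```bash
sed -i 's/,criteria=(3,50,1e-9)//' h.py
```

```text
(no output)
```

View pics/t_ch.png

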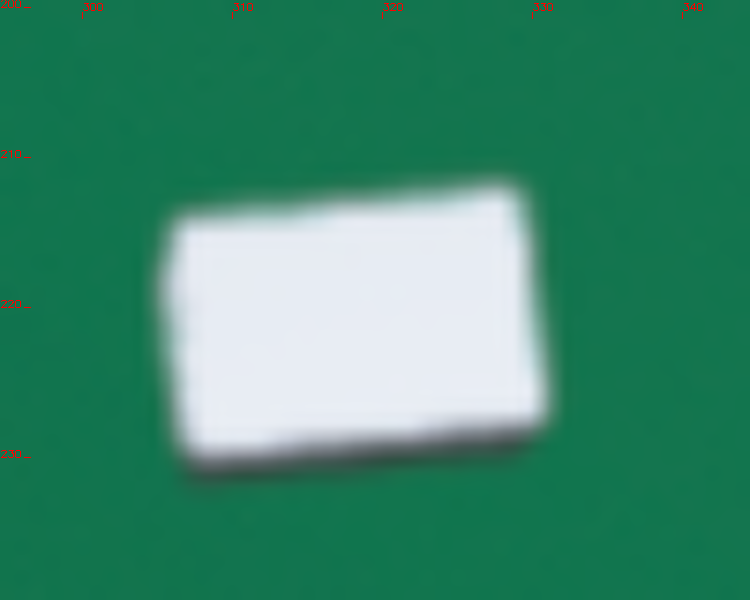

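View pics/t_tr.png

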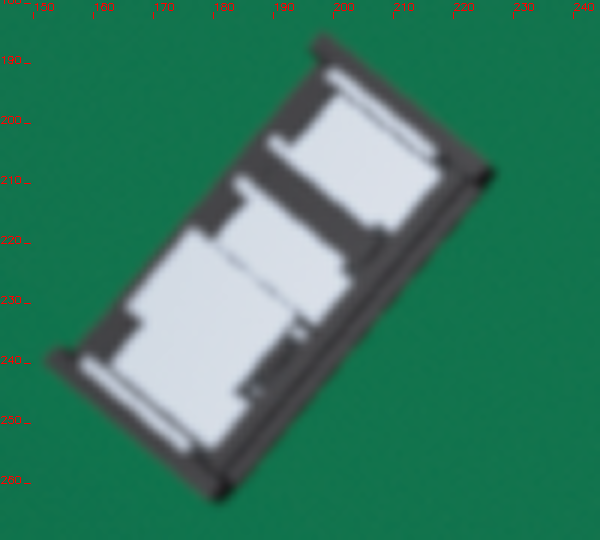

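View pics/s_ch.png

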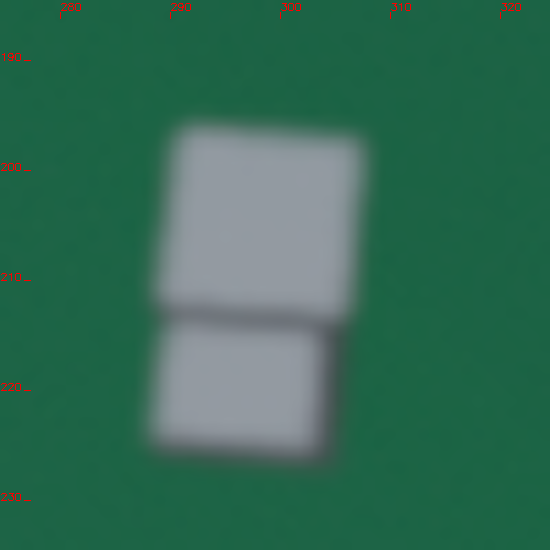

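View pics/s_tr.png

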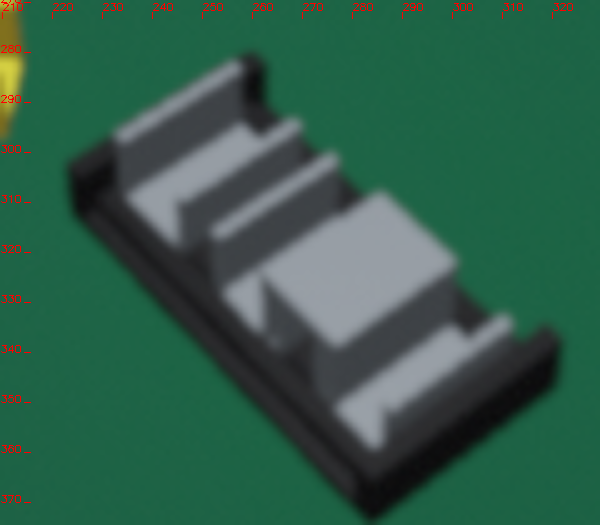

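The channel's top face in the top view has corners at about (306,214), (329,212), (331,228) and (307,230). Its dark web edge is on the robot's side. In the tray, the free place is between the far channel (lower1) and the middle one. The nested channel sits toward the near-left end.

```bash
python3 - <<'E'
from h import *
np.set_printoptions(precision=4,suppress=True)
c=cam("top"); s=cam("side")
def T(p,x0,y0,k): return np.array(p,float)/k+[x0-.5,y0-.5]
A=px2w(c,T([(172,212),(522,187),(548,427),(188,462)],295,200,15),.044)
print("ch top",A, A.mean(0), np.linalg.norm(np.diff(A[[0,1,2,3,0]],axis=0),axis=1))
B=px2w(s,T([(178,122),(367,135),(350,322),(155,308)],275,185,11),.044)
print("ch side",B,B.mean(0),np.linalg.norm(np.diff(B[[0,1,2,3,0]],axis=0),axis=1))
U=px2w(s,T([(382,190),(461,262),(335,349),(258,268)],210,270,5),.051)
print("upper side",U,U.mean(0),np.linalg.norm(np.diff(U[[0,1,2,3,0]],axis=0),axis=1))
# tray outer corners from top image, side wall top z=.032
W=px2w(c,T([(322,33),(495,175),(222,500),(48,358)],145,180,6),.032)
print("tray",W,W.mean(0),np.linalg.norm(np.diff(W[[0,1,2,3,0]],axis=0),axis=1))
E
```

```text
ch top [[ 0.5682 -0.1351  0.044 ]
 [ 0.573  -0.196   0.044 ]
 [ 0.5309 -0.2001  0.044 ]
 [ 0.5244 -0.1378  0.044 ]] [ 0.5491 -0.1672  0.044 ] [0.0611 0.0423 0.0626 0.0439]
ch side [[ 0.5755 -0.1994  0.044 ]
 [ 0.5332 -0.2042  0.044 ]
 [ 0.5265 -0.1402  0.044 ]
 [ 0.5685 -0.1354  0.044 ]] [ 0.5509 -0.1698  0.044 ] [0.0426 0.0644 0.0423 0.0643]
upper side [[0.519  0.1513 0.051 ]
 [0.483  0.1788 0.051 ]
 [0.5217 0.2276 0.051 ]
 [0.5577 0.1979 0.051 ]] [0.5204 0.1889 0.051 ] [0.0453 0.0622 0.0466 0.0606]
tray [[0.6455 0.1519 0.032 ]
 [0.582  0.0731 0.032 ]
 [0.4385 0.1872 0.032 ]
 [0.4995 0.2661 0.032 ]] [0.5414 0.1696 0.032 ] [0.1013 0.1834 0.0998 0.1854]
```

```bash
python3 -m jog '{"claw":[1,1,1,1,1,1,1,1,1,1,1,1],"offset":[[36,-18,0],[72,-36,0],[108,-54,0],[145,-73,0],[181,-91,0],[217,-109,0],[253,-127,0],[290,-146,10],[326,-164,20],[362,-182,30],[400,-200,40],[434,-218,50]],"roll":[1,2,3,4,5,6,7,8,8,8,8,8]}' 20; python3 - <<'E'
from h import *
np.set_printoptions(precision=4,suppress=True)
o=get_obs();print(o["time"],o["position"],o["eef_rot"])
t=np.array([.562,-.1673,.1]); print(o["eef_rot"].T@(t-o["position"])*1000)
# tray fit overlay
def tray2w(P,x,y,yaw):
    cs,sn=np.cos(yaw),np.sin(yaw); P=np.array(P,float)/1000
    return np.c_[x+cs*P[:,0]-sn*P[:,1], y+sn*P[:,0]+cs*P[:,1], P[:,2]]
import cv2
for n,(x0,y0,x1,y1,k) in dict(top=(145,180,245,270,7),side=(210,270,330,375,5)).items():
    c=cam(n); im=cv2.resize(c["color"][y0:y1,x0:x1],None,fx=k,fy=k,interpolation=cv2.INTER_CUBIC)
    def poly(P,col):
        p=(w2px(c,tray2w(P,.545,.170,np.radians(141.7)))-[x0-.5,y0-.5])*k
        cv2.polylines(im,[p.round().astype(int)],True,col,1)
    for cx in(-62,0,62):
        for sx in(-1,1):
            a=cx+sx*22;b=cx+sx*17
            poly([(a,-30,46),(b,-30,46),(b,30,46),(a,30,46)],(0,0,255))
    poly([(9,-30,51),(53,-30,51),(53,30,51),(9,30,51)],(255,0,255))
    poly([(-105.5,-48,0),(105.5,-48,0),(105.5,48,0),(-105.5,48,0)],(0,255,255))
    cv2.imwrite(f"pics/ov_{n}.png",im)
E
```

```text
time: 1.3
position: [0.5009, -0.2203, 0.1812]
eef_rot: [[0.995, 0.096, 0.001], [0.096, -0.995, -0.001], [0.001, 0.001, -1.0]]
wrist_force: [-0.1, 0.1, 0.5]
finger_gap: 1.001
1.3 [ 0.5009 -0.2203  0.1812] [[ 0.9954  0.0961  0.0007]
 [ 0.0961 -0.9954 -0.0006]
 [ 0.0007  0.0007 -1.    ]]
[ 65.8589 -46.9135  81.1966]
```

View pics/ov_top.png

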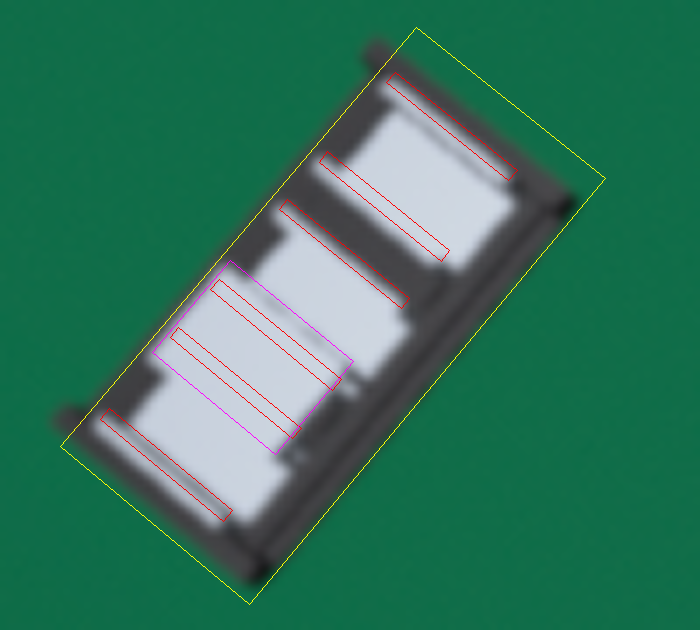

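View pics/ov_side.png

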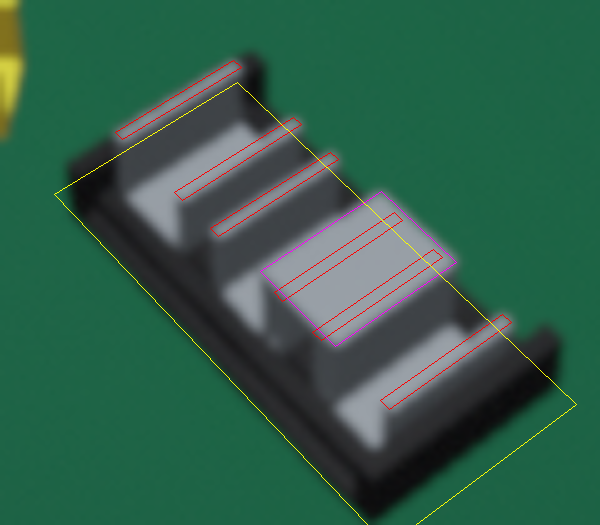

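```bash
python3 -m jog '{"claw":[1,1,1,1,1],"offset":[[25,-18,30],[50,-36,60],[66,-47,85],[66,-47,90],[66,-47,90]],"roll":[0,0,0,0,0]}'; python3 - <<'E'
from h import *
c=cam("top"); crop(c,280,180,360,250,9,"pics/t1.png")
c=cam("side"); crop(c,260,150,330,240,6,"pics/s1.png")
E
```

```text
time: 1.82
position: [0.5588, -0.1675, 0.089]
eef_rot: [[0.995, 0.097, -0.005], [0.097, -0.995, 0.002], [-0.005, -0.002, -1.0]]
wrist_force: [-0.4, -0.3, -0.4]
finger_gap: 0.999
```

View pics/t1.png

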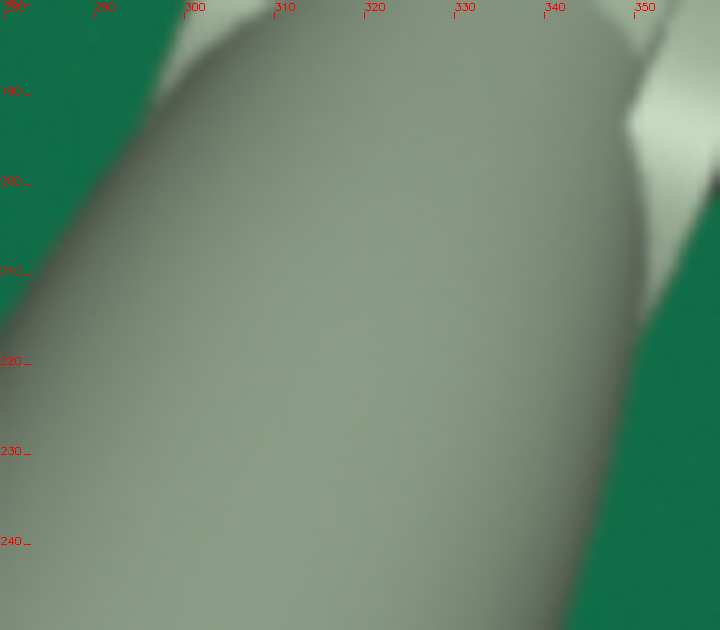

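View pics/s1.png

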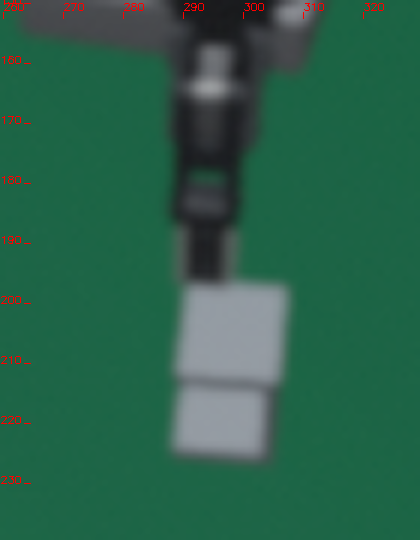

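The arm hides the top view, but the side view shows the fingers above the channel's far part. I'll descend and pinch the upper leg.

```bash
python3 -m jog '{"claw":[1,1,1,0,0,0,0,0],"offset":[[1,0,30],[1,0,60],[1,0,71],[1,0,71],[1,0,71],[1,0,71],[1,0,71],[1,0,71]],"roll":[0,0,0,0,0,0,0,0]}' 20; python3 - <<'E'
from h import *
c=cam("side"); crop(c,260,150,330,240,6,"pics/s2.png")
E
```

```text
time: 2.58
position: [0.5628, -0.1692, 0.0222]
eef_rot: [[0.995, 0.096, 0.003], [0.096, -0.995, -0.001], [0.003, 0.002, -1.0]]
wrist_force: [0.1, -0.5, 5.0]
finger_gap: 0.693
```

View pics/s2.png

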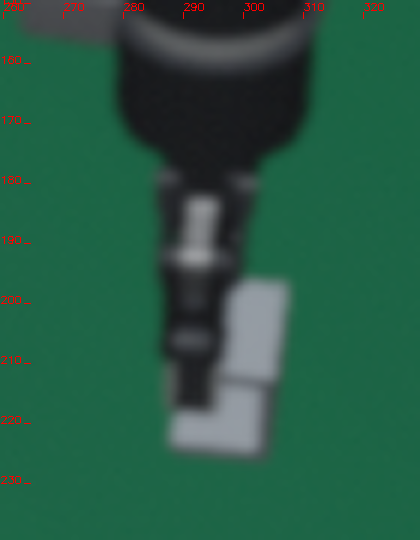

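```bash
python3 -m jog '{"claw":[0,0,0,0,0,0],"offset":[[4,0,0],[8,0,0],[12,0,0],[16,0,1],[19,0,1],[22,0,2]],"roll":[0,0,0,0,0,0]}' 20; python3 - <<'E'
from h import *
c=cam("side"); crop(c,260,150,330,240,6,"pics/s3.png")
E
```

```text
time: 3.13
position: [0.5836, -0.167, 0.0199]
eef_rot: [[0.995, 0.096, 0.0], [0.096, -0.995, -0.002], [0.0, 0.002, -1.0]]
wrist_force: [-3.1, -0.6, 7.9]
finger_gap: 0.696
```

View pics/s3.png

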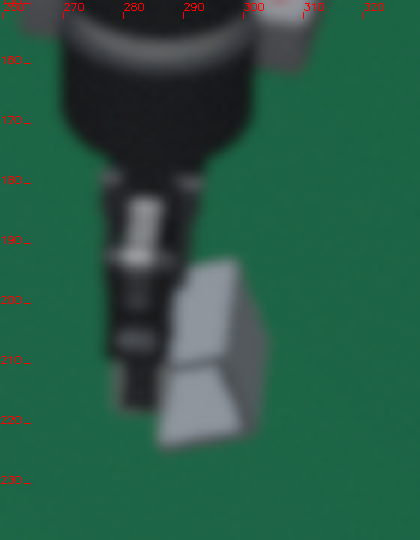

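The channel is tipping as planned: the dark face at about (303,212) is the web rising. I'll keep following the arc.

```bash
python3 -m jog '{"claw":[0,0,0,0,0,0,0],"offset":[[4,0,2],[8,0,4],[11,0,6],[14,0,8],[17,0,11],[19,0,13],[19,0,13]],"roll":[0,0,0,0,0,0,0]}' 20; python3 - <<'E'
from h import *
c=cam("side"); crop(c,250,150,330,240,6,"pics/s4.png")
E
```

```text
time: 3.77
position: [0.6047, -0.1652, 0.0073]
eef_rot: [[0.995, 0.096, 0.004], [0.096, -0.995, -0.002], [0.004, 0.002, -1.0]]
wrist_force: [0.3, -0.9, 6.4]
finger_gap: 0.697
```

View pics/s4.png

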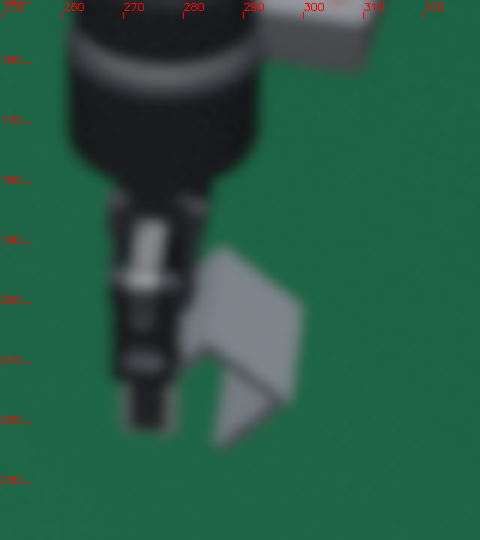

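```bash
python3 -m jog '{"claw":[0,0,0,0,0],"offset":[[4,0,2],[8,0,4],[11,0,5],[14,0,6],[14,0,6]],"roll":[0,0,0,0,0]}' 20; python3 - <<'E'
from h import *
c=cam("side"); crop(c,250,150,330,240,6,"pics/s5.png")
E
```

```text
time: 4.23
position: [0.6166, -0.1631, -0.0006]
eef_rot: [[0.995, 0.096, 0.0], [0.096, -0.995, -0.0], [0.0, 0.0, -1.0]]
wrist_force: [-1.8, -0.6, 5.1]
finger_gap: 0.696
```

View pics/s5.png

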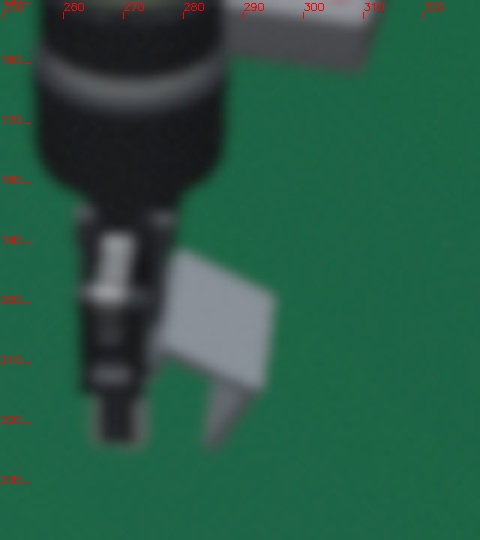

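The visible leg is at about 60°, past the balance point, so I'll let it settle by opening.

```bash
python3 -m jog '{"claw":[0,0,1,1,1,1,1,1],"offset":[[3,0,0],[5,0,0],[5,0,0],[5,0,0],[5,0,0],[5,0,0],[5,0,0],[5,0,0]],"roll":[0,0,0,0,0,0,0,0]}' 20; python3 - <<'E'
from h import *
c=cam("side"); crop(c,250,150,330,240,6,"pics/s6.png")
E
```

```text
time: 4.95
position: [0.6212, -0.1626, -0.0007]
eef_rot: [[0.995, 0.096, -0.0], [0.096, -0.995, 0.0], [-0.0, -0.0, -1.0]]
wrist_force: [0.4, 0.4, 0.2]
finger_gap: 1.002
```

View pics/s6.png

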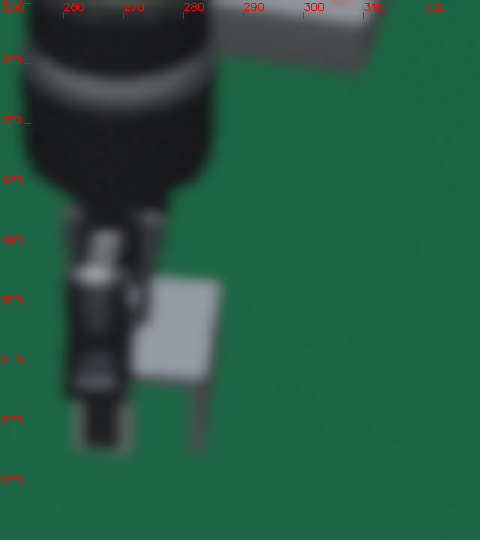

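The channel now stands open side down, with its web at about (276,205). I'll lift clear and measure it.

```bash
python3 -m jog '{"claw":[1,1,1,1],"offset":[[0,0,-30],[0,0,-60],[0,0,-90],[0,0,-90]],"roll":[0,0,0,0]}' 20; python3 - <<'E'
from h import *
c=cam("side"); crop(c,250,180,310,235,12,"pics/s7.png")
E
```

```text
time: 5.33
position: [0.6252, -0.1641, 0.0959]
eef_rot: [[0.995, 0.096, 0.009], [0.096, -0.995, -0.004], [0.009, 0.004, -1.0]]
wrist_force: [1.1, -0.2, 0.2]
finger_gap: 0.998
```

View pics/s7.png

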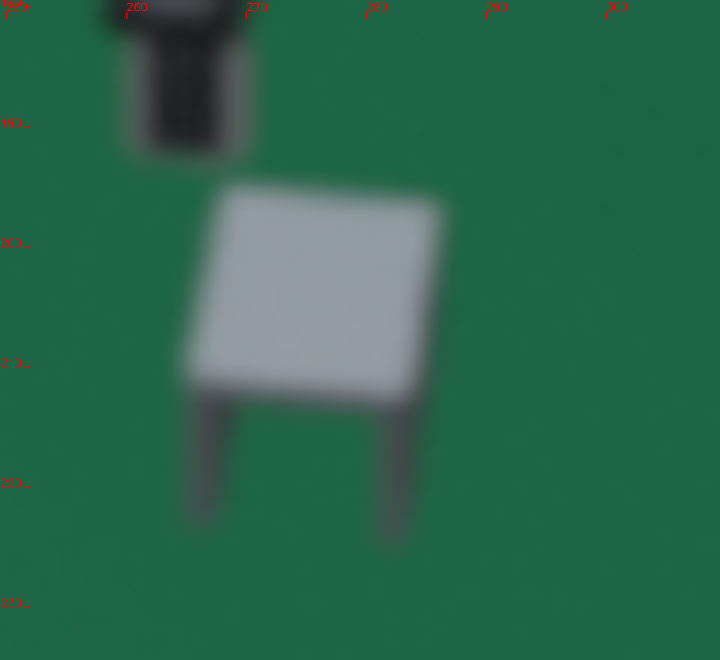

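Both legs point down and it's standing square. Corners of the web's top face in this crop: (220,185), (443,200), (415,402), (188,380).

```bash
python3 - <<'E'
from h import *
np.set_printoptions(precision=4,suppress=True)
s=cam("side")
p=np.array([(220,184),(443,200),(416,404),(186,384)])/12+[249.5,179.5]
B=px2w(s,p,.040); print(B,B.mean(0),np.linalg.norm(np.diff(B[[0,1,2,3,0]],axis=0),axis=1))
for a,b in((0,3),(1,2),(1,0),(2,3)):
    d=B[b]-B[a];print(np.degrees(np.arctan2(d[1],d[0])))
m=B.mean(0)+[-.001,.0013,0]; o=get_obs(); m[2]=.016+0.006
print(m,o["eef_rot"].T@(m-o["position"])*1000, np.degrees(np.arctan2(*o["eef_rot"][1::-1,1])))
E
```

```text
[[ 0.6324 -0.1946  0.04  ]
 [ 0.5862 -0.1997  0.04  ]
 [ 0.5791 -0.1353  0.04  ]
 [ 0.6251 -0.1311  0.04  ]] [ 0.6057 -0.1652  0.04  ] [0.0464 0.0648 0.0462 0.0639]
96.52063523482619
96.28533691168585
6.288666692709275
5.1397442126075275
[ 0.6047 -0.1639  0.022 ] [-17.9564  -1.1056  68.9908] -84.49216963086734
```

```bash
python3 -m jog '{"claw":[1,1,1,1],"offset":[[-9,-1,0],[-17,-1,20],[-17,-1,45],[-17,-1,45]],"roll":[0,0,0,0]}' 40; python3 - <<'E'
from h import *
for i in range(3): c=cam("side")
o=get_obs(); print(o["position"]); crop(c,245,150,315,240,6,"pics/s8.png")
E
```

```text
time: 5.77
position: [0.5994, -0.1616, 0.0387]
eef_rot: [[0.995, 0.096, -0.009], [0.096, -0.995, 0.004], [-0.009, -0.005, -1.0]]
wrist_force: [-1.0, 0.8, -0.9]
finger_gap: 1.002
[ 0.60379852 -0.16313207  0.0439106 ]
```

View pics/s8.png

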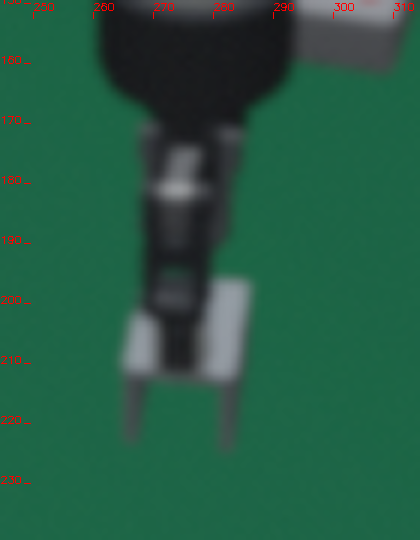

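The finger is centred on the channel's end at about column 275. I'll lower and pinch.

```bash
python3 -m jog '{"claw":[1,1,1,0,0,0,0,0,0],"offset":[[0,0,8],[0,0,16],[1,0,22],[1,0,22],[1,0,22],[1,0,22],[1,0,22],[1,0,22],[1,0,22]],"roll":[0,0,0,0,0,0,0,0,0]}' 40
```

```text
time: 6.67
position: [0.6053, -0.1633, 0.0225]
eef_rot: [[0.995, 0.096, 0.0], [0.096, -0.995, -0.0], [0.0, 0.0, -1.0]]
wrist_force: [0.8, -0.8, 0.2]
finger_gap: 0.69
```

```bash
python3 -m jog '{"claw":[0,0,0,0,0],"offset":[[0,0,-12],[0,0,-40],[0,0,-75],[0,0,-90],[0,0,-90]],"roll":[0,0,0,0,0]}' 40;  python3 - <<'E'
from h import *
for i in range(3): c=cam("side")
o=get_obs(); print(o["position"],o["eef_rot"],o["finger_gap"]); crop(c,235,120,315,210,6,"pics/s9.png")
E
```

```text
time: 7.08
position: [0.6084, -0.1645, 0.1181]
eef_rot: [[0.995, 0.096, 0.008], [0.096, -0.995, -0.003], [0.008, 0.004, -1.0]]
wrist_force: [0.5, 0.7, 0.3]
finger_gap: 0.689
[ 0.60474854 -0.16305987  0.11226257] [[ 9.95376886e-01  9.60452262e-02 -4.12122789e-04]
 [ 9.60453080e-02 -9.95376946e-01  1.83309643e-04]
 [-3.92611507e-04 -2.22044642e-04 -9.99999898e-01]] 0.6863308211970416
```

View pics/s9.png

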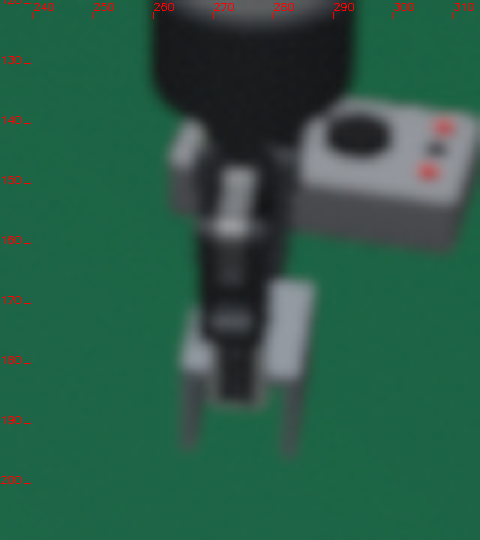

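```bash
python3 -c "
from station import get_obs;print(get_obs()['joint_pos'])"; python3 -m jog '{"claw":[0,0,0,0,0,0,0,0,0,0,0,0],"offset":[[0,-20,-10],[-1,-50,-20],[-1,-85,-20],[-2,-120,-20],[-2,-155,-20],[-3,-190,-20],[-4,-225,-20],[-4,-260,-20],[-5,-290,-15],[-5,-310,-10],[-5,-318,0],[-5,-318,0]],"roll":[3,7,11,15,20,25,30,34,38,42,44,44]}' 40; python3 - <<'E'
from h import *
for i in range(4): c=cam("side")
o=get_obs(); print(o["position"],o["eef_rot"],o["finger_gap"],o["joint_pos"]); crop(c,210,230,330,350,6,"pics/s10.png")
c=cam("top"); crop(c,145,170,245,270,6,"pics/t10.png")
E
```

```text
[-2.18386621e+01  3.21307327e+01 -8.15577558e+00  4.97393170e+01
  9.65268412e-04  1.52649853e+02]
time: 8.23
position: [0.4853, -0.1213, 0.1233]
eef_rot: [[0.898, -0.438, 0.033], [-0.439, -0.893, 0.099], [-0.014, -0.103, -0.995]]
wrist_force: [-0.2, -1.5, -0.4]
finger_gap: 0.69
[ 0.48655923 -0.12095354  0.12400217] [[ 0.89880581 -0.43705279  0.03365958]
 [-0.4381552  -0.89348851  0.09848002]
 [-0.01296652 -0.10326253 -0.99456961]] 0.6861189513318678 [-26.04302759  19.63669296 -27.25216096  43.85974597   5.92686442
 179.94526707]
```

View pics/s10.png

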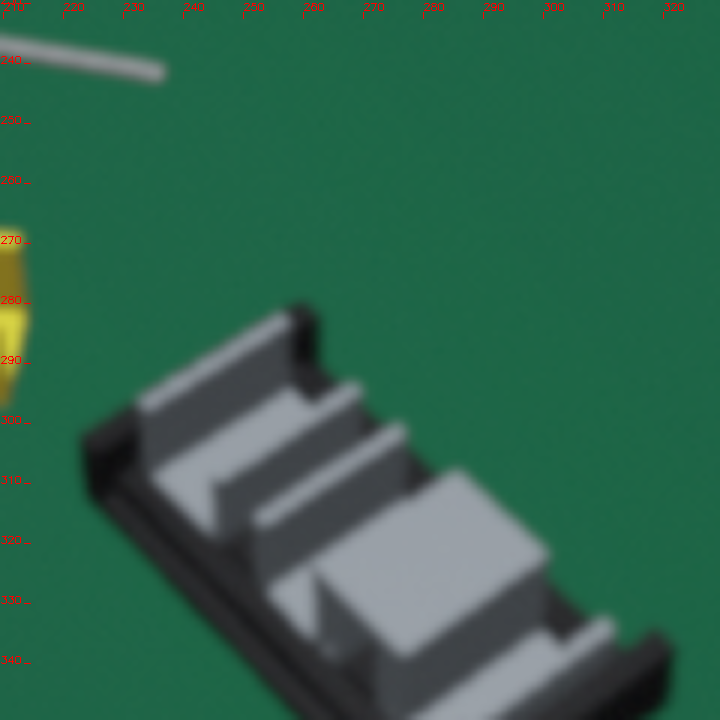

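View pics/t10.png

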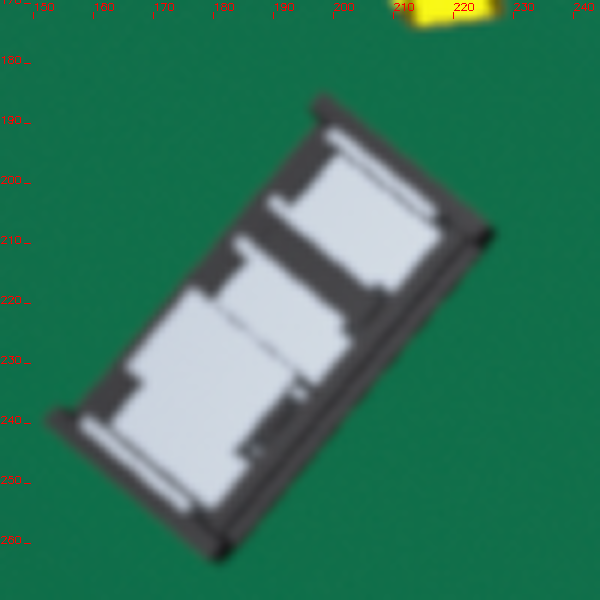

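The last joint reached its 180° limit, so I need the equivalent grasp half a turn the other way. First I'll unwind the roll and see what the controller takes as its reference pose.

```bash
python3 -m jog '{"claw":[0,0,0],"offset":[[0,0,0],[0,0,0],[0,0,0]],"roll":[-7,-14,-21]}' 40; python3 - <<'E'
from h import *
o=get_obs(); print(o["position"],o["eef_rot"],o["finger_gap"],o["joint_pos"])
E
```

```text
time: 8.73
position: [0.4881, -0.1205, 0.1247]
eef_rot: [[0.996, -0.077, 0.035], [-0.081, -0.992, 0.098], [0.027, -0.1, -0.995]]
wrist_force: [-0.7, -0.0, 0.0]
finger_gap: 0.686
[ 0.4881065  -0.12051684  0.12468169] [[ 0.9963765  -0.07742771  0.03519699]
 [-0.08052996 -0.99197097  0.09751164]
 [ 0.02736429 -0.09999271 -0.99461181]] 0.6858375514328844 [-25.91211105  19.64178989 -27.12112103  43.86804245   5.91708522
 158.59741351]
```

The controller re-bases on the pose it actually reached, so the clamp left a 5.9° tilt (joint 5). There's plenty of time. I'll unwind to the opposite end of joint 6, where the same effect should tilt it back, and watch joint 5 on the way.

```bash
for i in 1 2 3; do python3 -m jog '{"claw":[0,0,0,0,0,0,0,0,0,0,0,0],"offset":[[0,0,0],[0,0,0],[0,0,0],[0,0,0],[0,0,0],[0,0,0],[0,0,0],[0,0,0],[0,0,0],[0,0,0],[0,0,0],[0,0,0]],"roll":[-7,-14,-21,-28,-35,-42,-49,-56,-63,-70,-77,-84]}' 40 >/dev/null; python3 -c "
from station import get_obs;o=get_obs();print(o['time'],o['joint_pos'].round(2),o['position'].round(4),o['finger_gap'])"; done
```

```text
9.7333 [-25.9   19.64 -27.12  43.87   5.92  74.6 ] [ 0.4881 -0.1204  0.1247] 0.6876021307671474
10.7333 [-25.9   19.64 -27.12  43.87   5.92  -9.4 ] [ 0.4881 -0.1204  0.1247] 0.6864598800143853
11.7333 [-25.9   19.64 -27.12  43.87   5.92 -93.4 ] [ 0.4881 -0.1204  0.1247] 0.6812643355374415
```

```bash
python3 -m jog '{"claw":[0,0,0,0,0,0,0,0,0,0,0,0],"offset":[[0,0,0],[0,0,0],[0,0,0],[0,0,0],[0,0,0],[0,0,0],[0,0,0],[0,0,0],[0,0,0],[0,0,0],[0,0,0],[0,0,0]],"roll":[-7,-14,-21,-28,-35,-42,-49,-56,-63,-70,-77,-84]}' 40 >/dev/null;  python3 -m jog '{"claw":[0,0],"offset":[[0,0,0],[0,0,0]],"roll":[-6,-12]}' 40 ; python3 -c "
from station import get_obs;o=get_obs();print(o['time'],o['joint_pos'].round(2),o['position'].round(4),o['finger_gap'])"
```

```text
time: 12.9
position: [0.5025, -0.0844, 0.1247]
eef_rot: [[0.938, -0.347, 0.029], [-0.348, -0.935, 0.063], [0.005, -0.07, -0.998]]
wrist_force: [0.3, 0.0, -0.7]
finger_gap: 0.687
12.9 [ -20.25   19.77  -26.77   43.14    3.99 -179.89] [ 0.5025 -0.0844  0.1247] 0.6867235361358068
```

```bash
python3 -m jog '{"claw":[0,0,0],"offset":[[0,0,0],[0,0,0],[0,0,0]],"roll":[-6,-12,-15]}' 40 ; python3 -c "
from station import get_obs;o=get_obs();print(o['time'],o['joint_pos'].round(2),o['position'].round(4),o['finger_gap'])"
```

```text
time: 13.15
position: [0.5152, -0.0173, 0.1247]
eef_rot: [[0.982, -0.187, 0.023], [-0.187, -0.982, 0.013], [0.02, -0.018, -1.0]]
wrist_force: [-0.7, 0.4, -1.2]
finger_gap: 0.688
13.15 [ -10.73   19.96  -26.37   42.5     1.01 -179.94] [ 0.5152 -0.0173  0.1247] 0.688036706684412
```

```bash
python3 -m jog '{"claw":[0,0],"offset":[[0,0,0],[0,0,0]],"roll":[-5,-5]}' 40 ; python3 - <<'E'
from h import *
np.set_printoptions(precision=4,suppress=True)
for i in range(3): c=cam("side")
o=get_obs(); print(o["time"],o['joint_pos'].round(2),o["position"],o["eef_rot"])
R=o["eef_rot"]; t=np.array([.569,.1527,.112]); print(R.T@(t-o["position"])*1000, np.degrees(np.arctan2(R[1,1],R[0,1])))
c=c["color"]; cv2.imwrite("pics/s11.png",c)
E
```

```text
time: 13.32
position: [0.5178, 0.0067, 0.1246]
eef_rot: [[0.991, -0.13, 0.021], [-0.13, -0.991, -0.003], [0.021, -0.0, -1.0]]
wrist_force: [-0.7, -0.1, 0.3]
finger_gap: 0.688
13.4667 [  -7.82   20.21  -25.98   42.61   -0.1  -179.94] [0.5175 0.0027 0.1246] [[ 0.9904 -0.137   0.0203]
 [-0.1369 -0.9906 -0.0045]
 [ 0.0207  0.0017 -0.9998]]
[  30.2408 -155.6236   12.9643] -97.87453931851394
```

View pics/s11.png

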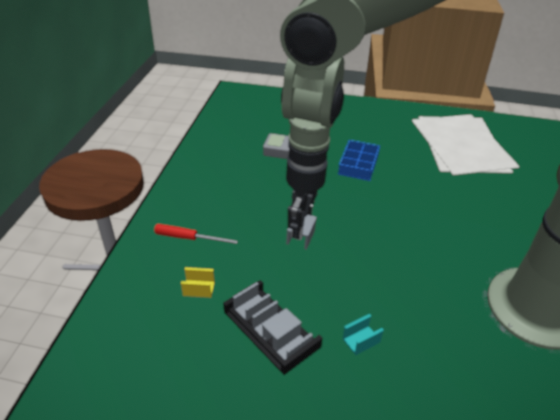

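The tilt is down to about 1.2° and joint 6 now has room in the direction I need. I'll move over the nest with the matching yaw.

```bash
python3 -m jog '{"claw":[0,0,0,0,0,0,0,0],"offset":[[5,-25,0],[10,-50,0],[15,-78,0],[20,-106,0],[25,-132,0],[30,-156,0],[30,-156,0],[30,-156,0]],"roll":[5,10,15,20,25,30,30,30]}' 40 ; python3 - <<'E'
from h import *
np.set_printoptions(precision=4,suppress=True)
for i in range(3): c=cam("side")
o=get_obs(); print(o["time"],o['joint_pos'].round(2),o["position"],o["eef_rot"],o["finger_gap"])
crop(c,205,215,325,345,5,"pics/s12.png")
E
```

```text
time: 14.13
position: [0.5689, 0.1524, 0.1248]
eef_rot: [[0.789, -0.614, 0.02], [-0.614, -0.789, -0.005], [0.019, -0.009, -1.0]]
wrist_force: [-1.4, -0.1, -1.0]
finger_gap: 0.687
14.2833 [   7.92   26.96  -15.03   46.94   -0.44 -134.06] [0.5681 0.151  0.1249] [[ 0.7876 -0.6159  0.0196]
 [-0.6159 -0.7878 -0.005 ]
 [ 0.0185 -0.0082 -0.9998]] 0.6883458277670735
```

View pics/s12.png

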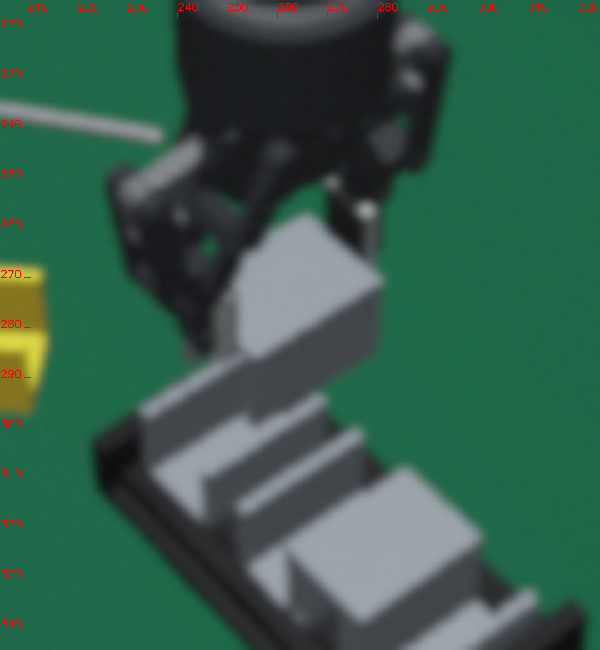

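The channel is held level over the free place. Its web corners in the crop are at (308,213), (382,280) and (257,358). I'll compare its position with the nest in the same camera.

```bash
python3 - <<'E'
from h import *
np.set_printoptions(precision=4,suppress=True)
c=cam("side"); o=get_obs(); k=5;x0,y0=205,215
zt=o["position"][2]+.0175
P=px2w(c,np.array([(308,212),(384,280),(256,360)])/k+[x0-.5,y0-.5],zt)
m=(P[0]+P[2])/2; print(P,m,np.linalg.norm(P[0]-P[1]),np.linalg.norm(P[2]-P[1]))
for a,b in((0,1),(2,1)): d=P[b]-P[a]; print(np.degrees(np.arctan2(d[1],d[0])))
print("tcp",o["position"],"target side-cam delta",np.array([.5693,.1508])-m[:2])
R=o["eef_rot"]
yaw=np.radians(141.7)
im=cv2.resize(c["color"][y0:y0+130,x0:x0+120],None,fx=k,fy=k,interpolation=cv2.INTER_CUBIC)
def dr(P,col,cl=True): cv2.polylines(im,[((w2px(c,P)-[x0-.5,y0-.5])*k).round().astype(int)],cl,col,1)
loc=lambda q,z:np.array([o["position"]+R@np.array([x,y,z])/1000 for x,y in q])
sq=[(-22,-30),(22,-30),(22,30),(-22,30)]
dr(loc(sq,-17.5),(0,0,255)); dr(loc(sq,22.5),(0,255,255))
cv2.imwrite("pics/s13.png",im)
E
```

```text
[[0.5671 0.1128 0.1426]
 [0.5321 0.1407 0.1426]
 [0.569  0.1886 0.1426]] [0.5681 0.1507 0.1426] 0.04485442700108355 0.06048715635496935
141.4474187003419
-127.70107741963847
tcp [0.5682 0.151  0.1251] target side-cam delta [0.0012 0.0001]
```

View pics/s13.png

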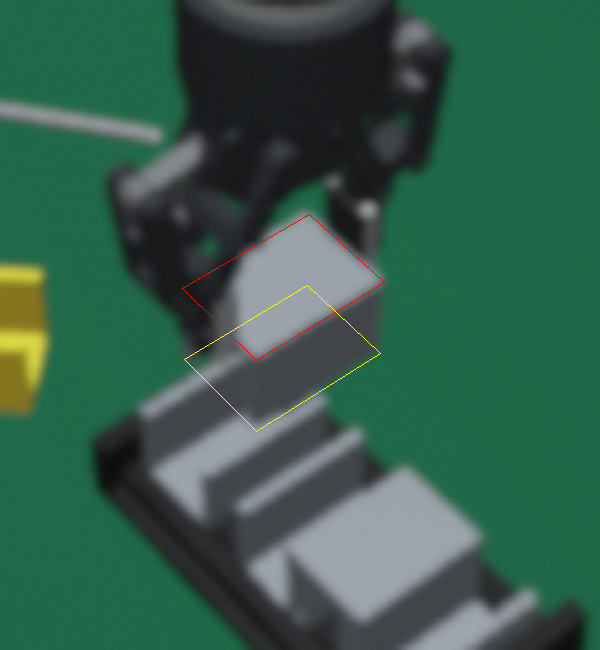

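The predicted outline matches within a millimetre, so the side camera and the arm agree. Lowering to just above entry.

```bash
python3 -m jog '{"claw":[0,0,0,0,0,0],"offset":[[0,0,12],[0,0,24],[0,0,36],[0,-0.4,45],[0,-0.4,45],[0,-0.4,45]],"roll":[0,0,0,0,0,0]}' 40 ; cat > ov.py <<'E'
from h import *
import sys
np.set_printoptions(precision=4,suppress=True)
def go(fn):
    for i in range(3): c=cam("side")
    o=get_obs(); print(o["time"],o["position"],o["wrist_force"],o["finger_gap"])
    k=7;x0,y0=220,245
    im=cv2.resize(c["color"][y0:y0+80,x0:x0+100],None,fx=k,fy=k,interpolation=cv2.INTER_CUBIC)
    R=o["eef_rot"]
    def dr(P,col): cv2.polylines(im,[((w2px(c,P)-[x0-.5,y0-.5])*k).round().astype(int)],True,col,1)
    sq=[(-22,-30),(22,-30),(22,30),(-22,30)]
    dr([o["position"]+R@np.array([x,y,-17.5])/1000 for x,y in sq],(0,0,255))
    dr([o["position"]+R@np.array([x,y,22.5])/1000 for x,y in sq],(0,255,255))
    cv2.imwrite(fn,im)
E
python3 -c "
import ov;ov.go('pics/s14.png')"
```

```text
time: 14.83
position: [0.5692, 0.1519, 0.0799]
eef_rot: [[0.788, -0.616, 0.019], [-0.616, -0.788, -0.005], [0.018, -0.008, -1.0]]
wrist_force: [0.2, -0.3, -0.3]
finger_gap: 0.687
14.9833 [0.5703 0.1525 0.081 ] [-0.1436  0.2252 -0.4725] 0.6875639791208872
```

View pics/s14.png

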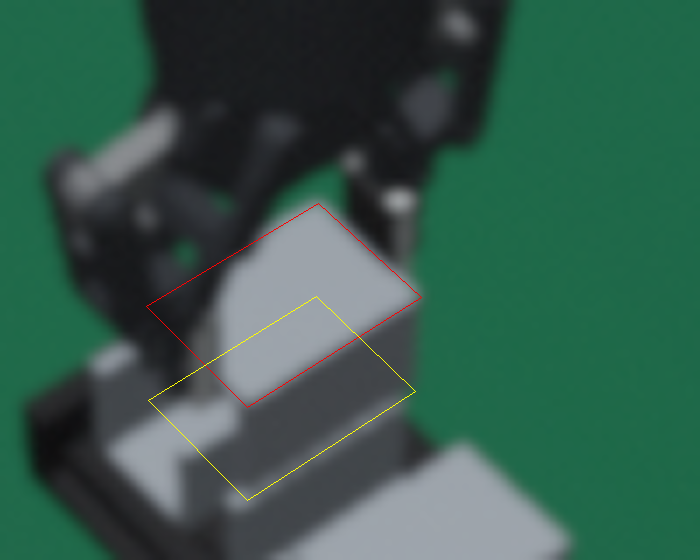

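```bash
python3 -m jog '{"claw":[0,0,0,0,0,0],"offset":[[0,2,0],[0,2,6],[-0.2,2,12],[-0.4,2,18],[-0.4,2,24],[-0.4,2,24]],"roll":[0,0,0,0,0,0]}' 40 ; 
python3 -c "
import ov;ov.go('pics/s15.png')"
```

```text
time: 15.48
position: [0.5673, 0.151, 0.0544]
eef_rot: [[0.788, -0.615, 0.018], [-0.615, -0.789, -0.005], [0.017, -0.007, -1.0]]
wrist_force: [-0.7, 0.0, -0.9]
finger_gap: 0.686
15.6333 [0.5685 0.1511 0.056 ] [ 0.7529 -0.2162 -0.1275] 0.6883906699462289
```

View pics/s15.png

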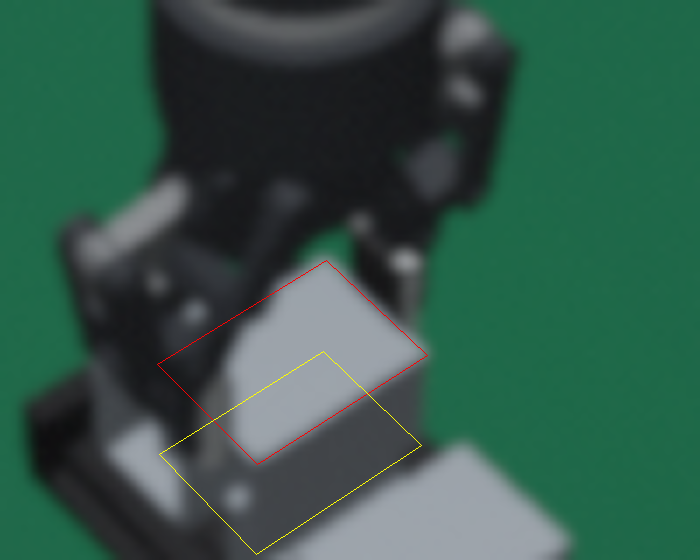

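The legs have entered with no contact force. Continuing down to the webs.

```bash
python3 -m jog '{"claw":[0,0,0,0,0,0,0],"offset":[[0,0,5],[0.2,0,10],[0.3,0,15],[0.3,0,19],[0.3,0,21.5],[0.3,0,22.5],[0.3,0,22.5]],"roll":[0,0,0,0,0,0,0]}' 40 ; 
python3 -c "
import ov;ov.go('pics/s16.png')"
```

```text
time: 16.22
position: [0.5697, 0.151, 0.0342]
eef_rot: [[0.788, -0.615, 0.021], [-0.615, -0.789, -0.004], [0.019, -0.01, -1.0]]
wrist_force: [-1.3, 0.6, 5.1]
finger_gap: 0.685
16.3667 [0.5697 0.151  0.0343] [-1.4017  0.7346  5.0718] 0.6893382154527414
```

View pics/s16.png

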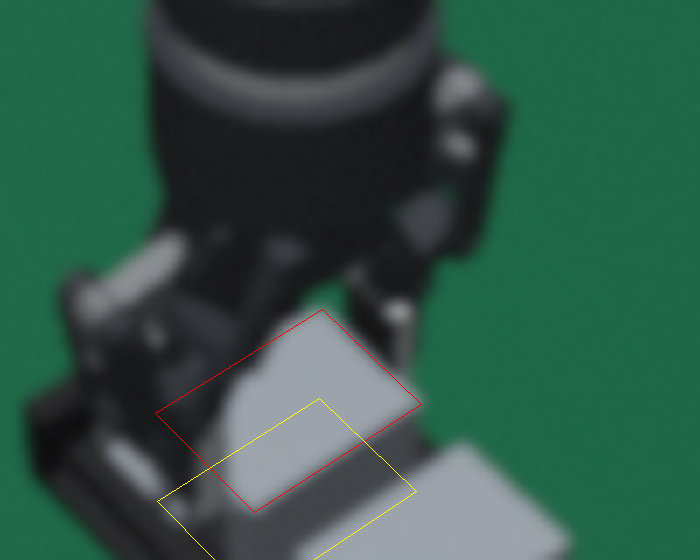

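It's seated: 5 N of contact and the web at about 52 mm. Releasing and retreating straight up.

```bash
python3 -m jog '{"claw":[0.85,1,1,1,1,1],"offset":[[0,0,0],[0,0,0],[0,0,0],[0,0,0],[0,0,0],[0,0,0]],"roll":[0,0,0,0,0,0]}'; python3 -m jog '{"claw":[1,1,1,1,1,1,1,1,1],"offset":[[0,0,-8],[0,0,-20],[0,0,-40],[0,0,-70],[0,0,-105],[0,0,-140],[-20,30,-160],[-40,65,-160],[-60,100,-160]],"roll":[0,0,0,0,0,0,0,0,0]}'; python3 - <<'E'
from h import *
c=cam("side"); crop(c,215,265,325,365,6,"pics/s17.png"); cv2.imwrite("pics/s17f.png",c["color"])
c=cam("top"); cv2.imwrite("pics/t17f.png",c["color"])
E
```

```text
time: 16.87
position: [0.5692, 0.1508, 0.0335]
eef_rot: [[0.788, -0.615, 0.02], [-0.615, -0.788, -0.005], [0.019, -0.009, -1.0]]
wrist_force: [-0.2, 0.0, -0.2]
finger_gap: 0.999
time: 17.62
position: [0.4575, 0.1095, 0.1937]
eef_rot: [[0.789, -0.614, 0.025], [-0.614, -0.789, -0.004], [0.022, -0.012, -1.0]]
wrist_force: [-0.9, -0.3, -0.2]
finger_gap: 1.002
```

View pics/s17.png

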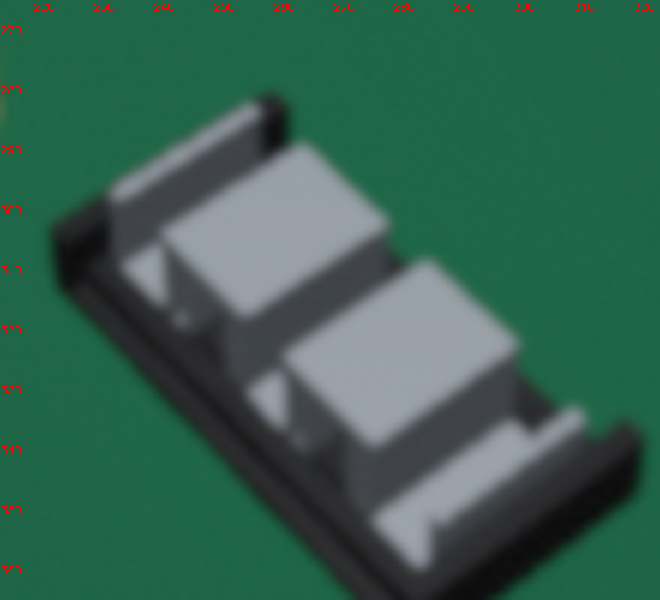

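View pics/t17f.png

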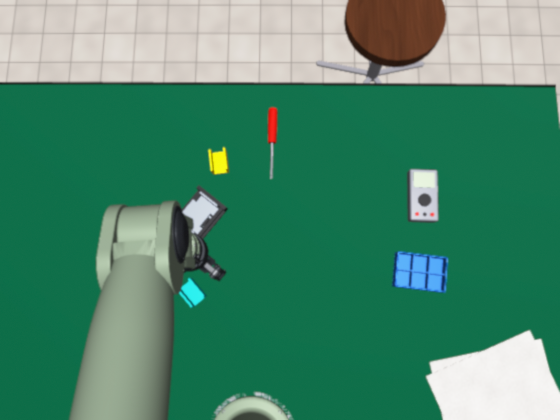

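The channel is nested level beside the upper one. A quick numeric check against the upper channel in the side view.

```bash
python3 - <<'E'
from h import *
np.set_printoptions(precision=4,suppress=True)
c=cam("side");k=6
A=px2w(c,np.array([(305,142),(392,222),(246,319),(160,235)])/k+[214.5,264.5],.051)
B=px2w(c,np.array([(427,258),(520,343),(374,446),(282,356)])/k+[214.5,264.5],.051)
y=np.radians(141.7); x=np.array([np.cos(y),np.sin(y)]); yv=np.array([-x[1],x[0]])
d=A.mean(0)[:2]-B.mean(0)[:2]; print(A.mean(0),B.mean(0),d@x,d@yv, "start upper .5204 .1889")
o=get_obs();print(o["time"],o["position"],o["wrist_force"],o["qvel"].round(2))
a=c["color"]; b=cv2.imread("pics/side0.png"); D=cv2.absdiff(a,b).max(2)
for n,(x0,y0,x1,y1) in dict(meter=(255,125,325,165),box=(332,135,387,182),screw=(150,218,242,248),upper=(270,300,315,345)).items(): print(n,D[y0:y1,x0:x1].max())
E
```

```text
[0.57   0.1499 0.051 ] [0.5204 0.1889 0.051 ] -0.06314105074523621 -0.00012674677716837909 start upper .5204 .1889
17.7667 [0.4534 0.1089 0.1917] [0.776  0.0615 0.356 ] [ 0.48  2.81  6.79 -1.87  0.21  0.12]
meter 80
box 134
screw 4
upper 118
```

```bash
python3 -m jog '{"claw":[1,1,1],"offset":[[0,0,0],[0,0,0],[0,0,0]],"roll":[0,0,0]}'
```

```text
time: 18.02
position: [0.4589, 0.1099, 0.1921]
eef_rot: [[0.788, -0.615, 0.022], [-0.615, -0.789, -0.004], [0.02, -0.01, -1.0]]
wrist_force: [-0.9, -0.1, -0.5]
finger_gap: 0.999
```

View pics/s17f.png

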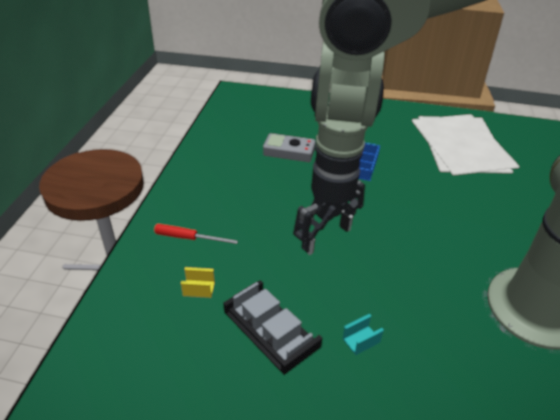

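The arm covers part of the box and meter here, which explains the image differences. In the top view both are where they started. The robot is clear, so I'm handing in.

```bash
python3 -c "
from station import job;print(job.job_done())"
```

```text
the job is handed in; nothing more can be done
None
```

I turned the loose channel over and lowered it into the free place in the tray, and handed the job in at about 18 s; the system gives no verdict.

- **Turning over:** I pinched the channel's upper leg and rolled it over its far bottom edge. I let go at about 60°, and it tipped the rest of the way to stand open side down with the fingers clear.
- **Placing:** I took it again by the web's ends and lowered it until it touched down with about 5 N. Then I released it and lifted clear.
- **Setback:** On the way, joint 6 hit its 180° limit and tilted the tool about 6°. I took that out against the opposite limit, which left about 1.2°, so the lowering was slightly off level.

**Last checks:**
- **Position:** the side camera puts the channel about 63.1 mm from the upper one across, against 62 mm nominal, so about 1 mm off. Along its length it is 0.1 mm off.
- **Seating:** it looks level, at the same height as the upper channel, which did not visibly move.
- **Lower channels:** they still look seated in their pockets; I did not measure them.
- **Bystanders:** the screwdriver showed no change between first and last side pictures. The box and meter differed there only because the arm was partly in front of them; in the top view they look where they started.
- **Calibration:** the two cameras disagreed by 2–3 mm, so I relied on the side camera, which matched the arm's position to about 1 mm at the tray. The tray also looked about 184 mm long, not 211, so I aligned to the channels instead.

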